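# Lock the pump module's cover with the slotted key

## Task

Take the flat-bladed key out of its holder, put the blade in the slot of the cam lock on the pump module's cover and turn it clockwise (seen from above) about a quarter turn until it is fully home against its stop. Press and turn gently: feel for the slot and for the stop, never force the lock. Then pull the key out, stand it back fully down in its holder, let go, and leave everything else on the bench as it is.

Things in the scene. Friction and masses are not known exactly. Their poses are not given: they have to be found in the camera images.
- module: Pump module, fixed: white and black box, 200 (x) x 160 (y) x 70 mm high, grey cover on top. Origin under its centre, z up. The key may press on it, lock included, with at most 45 N in all. Two short black ribs on the cover, along y, flank the lock; the slot lines up with them when locked.
- lock (a point): Nominal centre of the steel cam lock's head at its top, 82 mm above the bench, 12 mm above the cover; axes as module. Head: disc of 34 mm diameter with a straight slot 5 mm wide, 7.5 mm deep, open at both ends. The head floats: its true centre lies up to 5 mm off this point, either way along y, held there by about 8 N of friction; no reading tells where.
- cam (a joint): Angle of the lock's slot, rad: at 0 it lies along x of lock; grows as the lock turns clockwise seen from above, to a hard stop at 1.571 (locked). Found between 0 and 0.3; stays where left. Turning takes 0.08 to 0.12 N m; 0.3 N m at the key seats it safely. The 3 mm blade is loose in the 5 mm slot, so the key must turn some 0.1 rad farther than the lock.
- key: Loose key, about 70 g, z up, origin at the tip of the blade. From below: flat steel blade 20 mm wide (x), 3 mm thick (y), 20 mm long; round collar 30 mm diameter, 6 mm thick; neck 14 mm diameter, 8 mm long; aluminium paddle handle 36 (x) x 10 (y) x 40 mm high. Stands in the holder at the start. Either way round fits slot and holder.
- key_grip (a point): Centre of the key's paddle handle, 74 mm above the bench at the start; grip it across its 10 mm (y). Axes as key. The collar's underside is 34 mm and the blade's tip 54 mm below this point.
- key_tip (a point): Middle of the end of the key's blade, 54 mm straight below key_grip; same axes.
- holder_mouth (a point): Centre of the holder's slot at its top face, 40 mm above the bench. The holder is a fixed grey block, 70 (x) x 60 (y) x 40 mm, with a slot 25 mm long along x, 9 mm wide along y, 30 mm deep. A key fully down has its collar on the top face and its tip 20 mm below this point.
- jar: Bystander: small white jar, 32 mm diameter, 42 mm high, standing on the module's cover. Origin under its centre.
- beaker: Bystander: glass beaker, 60 mm diameter, 75 mm high. Origin under its centre.
- screwdriver: Bystander: ordinary screwdriver about 150 mm long, lying on the bench beyond the holder. Origin on its underside.
- vial: Bystander: small glass vial, 22 mm diameter, 45 mm high, on the robot's side of the holder. Origin under its centre.
Mind the look-alikes: they are no part of the job. Leave any turquoise look-alike of the part that bears holder_mouth alone.

How it is judged (in metres and radians):
On the way, in this order (a step that is already met when the one before it is completed fails the run):
1. the key's blade is down in the lock's slot (tip at least 4 mm below the head's top), before the lock is turned (z of key_tip in the frame of lock below -0.004 m and horizontal distance between key_tip and lock below 0.013 m and value of joint cam below 0.8 rad), for 0.1 s.
2. the lock is fully home, within 0.04 rad of its stop, with the blade still in the slot (z of key_tip in the frame of lock below -0.004 m and horizontal distance between key_tip and lock below 0.013 m and value of joint cam above 1.53 rad), for 0.1 s.
At the end, for the whole second after the job is handed in: The lock is still fully home (within 0.04 rad of its stop), and the key stands released and at rest in its holder: upright within 0.12 rad, tip at least 16 mm below the holder's top and within 8 mm of the middle of its slot (value of joint cam above 1.53 rad and z of key_tip in the frame of holder_mouth below -0.016 m and horizontal distance between key_tip and holder_mouth below 0.008 m and angle between key_grip's own z axis and vertical below 0.12 rad and linear speed of key below 0.02 m/s); the robot touches nothing.
It fails at once if the key presses on the module or its lock with more than 45 N (contact force between key and module above 45 N).
It fails at once if fingers or arm push on the module or its lock with more than 5 N (contact force between any of the fingers, the arm and module above 5 N).
It fails at once if a bystander is moved by more than 25 mm (distance of any of jar, beaker, screwdriver, vial from where it was at the start of the episode above 0.025 m).
It also fails if it takes over 72 s, if anything falls off the work surface, if the arm or the gripper's body presses on something with over 40 N, if the wrist force passes 120 N, or if a joint passes its speed limit or range.

## Robot

A 6-joint arm with a two-finger parallel gripper is mounted at the origin on the work surface. World frame = base frame: x ahead of the robot, y to its left, z up, the work surface at z = 0. Lengths are in m, angles in degrees, forces in N, time in s.
With the tool pointing down it reaches from about 0.4 to 0.825 m from the base axis. Payload 7 kg.
Tool frame: the origin (TCP) lies between the finger pads; the fingertips stand 17 mm ahead of it and the grasp point (between the pads) lies 2 mm behind it; x points along the fingers, y is the direction in which the jaws open and shut, and the axes are right-handed (so a half turn about x gives the same grasp; the last joint's range is limited). The gripper opens to 88 mm and grips with 3 to 60 N. Pads are 19 mm wide; open, the fingers measure 130 mm over their backs; the gripper's body (78 mm by 193 mm) begins 47 mm behind the grasp point.
Start: joints at [-55.457, 20.546, 0.682, 0, -70.136, -16.507], TCP at [0.209, -0.642, 0.244] pointing down, gripper open.
Joint ranges: [-176.03, 176.03], [-82.01, 121.73], [-58.28, 71.71], [-173.87, 95.51], [-174.79, -0.11], [-173.66, 173.66]. Speed limits (degrees/s): [136.94, 136.94, 172.46, 180, 180, 180].

## Interface

Orientations are given as [roll, pitch, yaw] about the fixed x, y, z axes, in that order (R = Rz(yaw) Ry(pitch) Rx(roll)).
In Python, from plant import r gives the robot as it stands.
- The arm moves only by the shell command python3 -m jog 'ROWS' [FORCE]. ROWS is a JSON object of lists of equal length, an entry for each row: "fingers": the opening, from 0 (shut) to 1 (fully open); "dp": the shift along the tool's x, y, z in mm, a list of three; "twist": the turn about the tool's x in degrees. In form: {"fingers": [fingers, ...], "dp": [[dx, dy, dz], ...], "twist": [twist, ...]}. A call has exactly 5 rows; each row is the pose to reach, as a shift and turn from the pose measured when the call began, along the tool's axes at that moment; what a row does not reach only later rows make up. A row lasts 1/10 s, in which the tool goes at most 50 mm and 8.59 degrees, less where a joint would pass 70% of its speed; a pose out of reach is approached as far as the arm can. A call with a gripper value outside its range is refused whole. The fingers move at their own pace and stop on an object; FORCE is the grip in N (left out, the last holds). Time passes only in rows, so rows that repeat a pose let the fingers close, or fill a call up. It gives the time, the measured TCP pose, the force and the opening at its end, in the units of the state.
- r.get_state(): the state, without advancing time (a new reading comes with each control period).
- r.capture(name): name is "scene" or "top" or "wrist"; returns a dict with "frame" (400x640x3 uint8, red, green, blue), "intrinsics" (3x3 intrinsics, pixels), "D" ([k1, k2, p1, p2, k3] as OpenCV has them; the pictures are not rectified), "pose" (4x4, takes a point from camera to world coordinates). Camera axes: x right, y down, z forward; pixel columns grow to the right and rows downward; lengths in m; the calibration is good to about 2 mm. A picture is of the moment at which its call begins. There is no depth.
- r.close_job(): hands the job in, once; it reports no verdict.
The state is a dict: "time_s": time; "joints": joint angles; "qd": joint speeds; "joint_torque": joint torques, N m; "tcp_pos": TCP position; "eef_rot": TCP orientation; "contact_force": force on the tool from outside, world axes, zero at the start; "moment": the same for the moment, N m; "gripper_width": finger opening in m.
Only numpy, scipy, OpenCV 4.12 (cv2) and the standard library are available. Lean on these libraries where they do the work, as an engineer would, in place of code of your own. Each camera call takes 0.05 s, during which the arm holds its last target. There are 200 camera calls.

## Working session

There is one attempt and no reset: what is moved stays moved. The work goes in short steps, Python scripts to look and compute and a shell command to move; the robot and the scene stay as the last step left them, time stands still between calls to the robot, and variables do not carry over. Pictures are saved under pics/ and viewed, on a budget of 10 in all, crops included, one or two more only if the job needs it, and the job is handed in when it is done.

```bash
ls; mkdir -p pics; python3 - <<'E'
from plant import r
import cv2
s=r.get_state(); print(s)
for n in("scene","top","wrist"):
    c=r.capture(n); cv2.imwrite(f"pics/{n}0.png",c["frame"][:,:,::-1]); print(n,c["intrinsics"].tolist(),c["D"],c["pose"].round(4).tolist())
E
```

```text
pics
{'time_s': 0.0, 'joints': array([-5.54564291e+01,  2.05918829e+01,  6.32246793e-01, -1.94924938e-02,
       -7.01377209e+01, -1.65075678e+01]), 'qd': array([-0.07416558, -0.04219633, -0.0420491 ,  0.01361825, -0.05670402,
       -0.01552268]), 'joint_torque': array([-5.38078948e-04, -5.82715917e+01,  2.93045139e+01,  6.99713096e+00,
        6.86232830e-03, -1.04515620e-04]), 'tcp_pos': array([ 0.20881364, -0.64137961,  0.24260801]), 'eef_rot': array([ 95.84982043,  89.90093294, 113.87918511]), 'contact_force': array([ 0.19394268,  0.57586594, -0.36117072]), 'moment': array([ 0.02917301, -0.04181281, -0.02289959]), 'gripper_width': 0.08774860822304939}
scene [[372.4085594640156, 0.0, 318.806634906352], [0.0, 372.4085594640156, 196.65024598398801], [0.0, 0.0, 1.0]] [-0.04787789  0.          0.          0.          0.        ] [[0.1545, 0.6596, -0.7355, 1.1461], [0.9879, -0.1155, 0.104, -0.0092], [-0.0164, -0.7426, -0.6695, 0.603], [0.0, 0.0, 0.0, 1.0]]
top [[517.1508872996092, 0.0, 309.49754170080774], [0.0, 517.1508872996092, 191.8017638001904], [0.0, 0.0, 1.0]] [-0.0257802  0.         0.         0.         0.       ] [[0.0072, -0.9899, 0.1417, 0.4113], [-1.0, -0.0075, -0.0016, 0.0883], [0.0026, -0.1416, -0.9899, 1.107], [0.0, 0.0, 0.0, 1.0]]
wrist [[299.2394858190886, 0.0, 318.5332520331707], [0.0, 299.2394858190886, 197.56097368024075], [0.0, 0.0, 1.0]] [-0.0240589  0.         0.         0.         0.       ] [[-0.3096, 0.9196, 0.2419, 0.1438], [0.9509, 0.2993, 0.0792, -0.6645], [0.0005, 0.2545, -0.9671, 0.3845], [0.0, 0.0, 0.0, 1.0]]
```

View pics/top0.png

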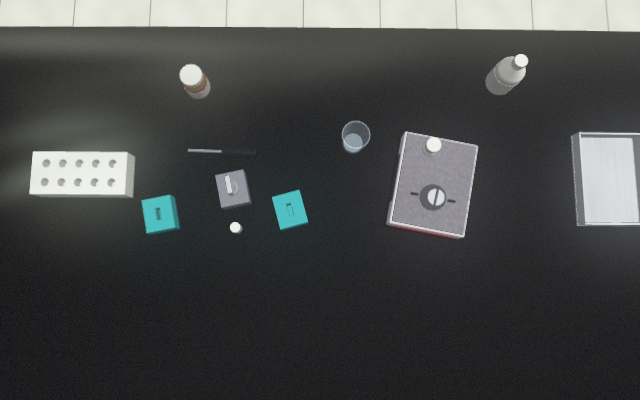

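View pics/scene0.png

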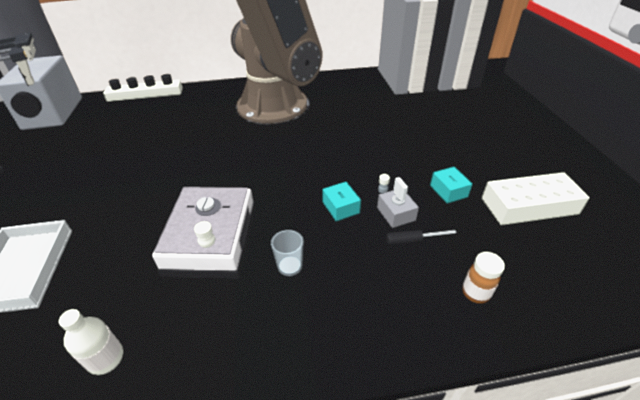

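The top view shows the grey holder with the key at about (233,188), turquoise decoys at (160,214) and (290,210), and the vial at (235,228). The module is centred near (433,185), with the lock at (436,197), the jar at (433,145) and the beaker at (355,137). The scene view agrees. Next come rough positions.

```bash
cat > h.py <<'E'
import numpy as np, cv2
from scipy.spatial.transform import Rotation as Ro
from plant import r
def ray(c,px):
    u=cv2.undistortPoints(np.array(px,float).reshape(-1,1,2),c["intrinsics"],c["D"]).reshape(-1,2)
    return np.c_[u,np.ones(len(u))]@c["pose"][:3,:3].T
def plane(c,px,z):
    d=ray(c,px); o=c["pose"][:3,3]; return o+d*((z-o[2])/d[:,2])[:,None]
def proj(c,P):
    T=np.linalg.inv(c["pose"]); return cv2.projectPoints(np.array(P,float).reshape(-1,1,3),cv2.Rodrigues(T[:3,:3])[0],T[:3,3],c["intrinsics"],c["D"])[0].reshape(-1,2)
def tool(): 
    s=r.get_state(); return np.array(s["tcp_pos"]),Ro.from_euler("xyz",s["eef_rot"],degrees=True).as_matrix(),s
def shift(target,yawdir=None):
    """dp (mm) in tool axes to world target; twist (deg) to bring tool y along horizontal yawdir (deg, mod 180)"""
    p,R,s=tool(); dp=R.T@(np.array(target)-p)*1000
    ya=np.degrees(np.arctan2(R[1,1],R[0,1])); out="ydir %.2f tcp %s"%(ya,p.round(4))
    if yawdir is not None:
        d=(yawdir-ya+90)%180-90; out+=" twist %.2f"%(-d)
    print("dp",dp.round(1),out,"tilt",R[:,0].round(4),"t",round(s["time_s"],2))
def st():
    s=r.get_state(); print({k:np.round(s[k],4).tolist() for k in("time_s","tcp_pos","contact_force","moment","gripper_width")})
E
python3 - <<'E'
from h import *
c=r.capture("top"); f=c["frame"]
hsv=cv2.cvtColor(f,cv2.COLOR_RGB2HSV)
print("holder c",plane(c,[[233,188]],.04),"keytop",plane(c,[[229,184]],.094))
print("lock",plane(c,[[436,197]],.082),"ribs",plane(c,[[414,193],[451,201]],.072))
print("modcorners",plane(c,[[405,132],[478,146],[464,237],[389,225]],.07))
print("vial,jar,beaker",plane(c,[[235,228]],.045),plane(c,[[433,145]],.112),plane(c,[[355,132]],.075))
shift([0,0,0])
big=np.hstack([cv2.resize(f[160:240,200:270],None,fx=5,fy=5,interpolation=cv2.INTER_CUBIC),cv2.resize(f[160:240,395:475],None,fx=5,fy=5,interpolation=cv2.INTER_CUBIC)])
cv2.imwrite("pics/crop1.png",big[:,:,::-1])
E
```

```text
holder c [[0.5708174  0.24627328 0.04      ]] keytop [[0.5707074  0.24644468 0.094     ]]
lock [[ 0.54941176 -0.1669128   0.082     ]] ribs [[ 0.55859577 -0.124936    0.072     ]
 [ 0.54282463 -0.19962961  0.072     ]]
modcorners [[ 0.68587179 -0.10953013  0.07      ]
 [ 0.65765939 -0.25974264  0.07      ]
 [ 0.47043551 -0.22415588  0.07      ]
 [ 0.49354778 -0.07362042  0.07      ]]
vial,jar,beaker [[0.48701038 0.2390984  0.045     ]] [[ 0.64888415 -0.15640005  0.112     ]] [[ 0.6836481  -0.00581711  0.075     ]]
dp [243.7 674.5   0. ] ydir 108.03 tcp [ 0.2089 -0.6416  0.243 ] tilt [-5.e-04  9.e-04 -1.e+00] t 0.2
```

View pics/crop1.png

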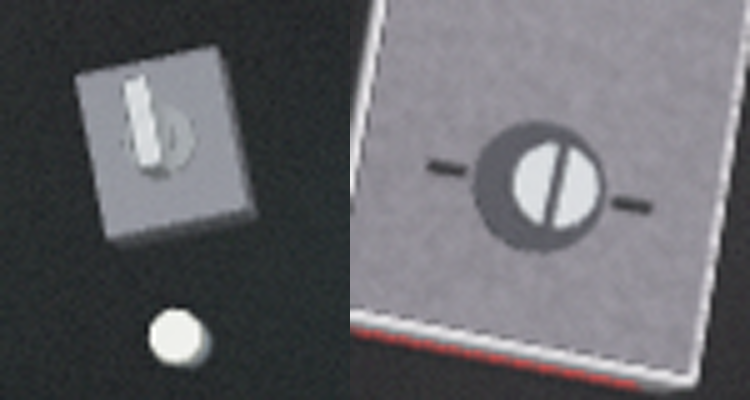

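View pics/wrist0.png

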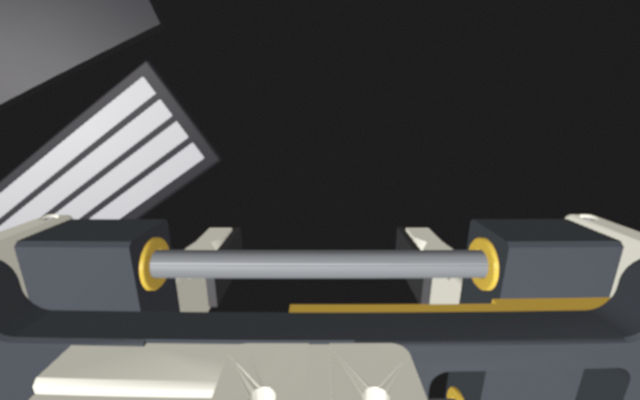

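The close crop shows the handle yawed about +11.6°. The slot runs from about (570,140) to (548,228), so its yaw is near −14°, and the head is shifted along −y within its dark recess. The wrist view shows the fingers with open bench ahead. From the J6 limits, the grasp needs tool y at about −78°, so that the later clockwise turn stays in range. I'll move to a viewing pose over the holder.

```bash
python3 - <<'E'
from h import *
shift([.63,.259,.22],-78.4)
E
python3 -m jog '{"fingers":[1,1,1,1,1],"dp":[[0,30,20],[0,70,40],[0,110,60],[0,150,80],[0,190,100]],"twist":[-8.5,-17,-25.5,-34,-42.5]}'
python3 - <<'E'
from h import *
shift([.63,.259,.22],-78.4); print(r.get_state()["joints"])
E
```

```text
dp [ 23.6 726.  679.2] ydir 108.03 tcp [ 0.2089 -0.6416  0.243 ] twist 6.43 tilt [-5.e-04  9.e-04 -1.e+00] t 0.2
time_s: 0.7
tcp_pos: [0.245, -0.4283, 0.2429]
eef_rot: [56.3, 89.9, 117.2]
contact_force: [2.1, 0.5, 0.2]
gripper_width: 0.0876
dp [ 23.4  -1.7 787.8] ydir 150.86 tcp [ 0.245  -0.4283  0.2429] twist 49.26 tilt [-6.0e-04  1.1e-03 -1.0e+00] t 0.7
[-3.73817482e+01  3.30629396e+00 -2.16149827e+01 -3.26900152e-02
 -6.51411217e+01  8.25664280e+00]
```

```bash
python3 -m jog '{"fingers":[1,1,1,1,1],"dp":[[0,0,45],[0,0,90],[5,0,135],[5,0,180],[5,0,230]],"twist":[-8.5,-17,-25.5,-34,-42.5]}'
python3 - <<'E'
from h import *
shift([.63,.259,.22],-78.4); print(r.get_state()["joints"])
E
```

```text
time_s: 1.2
tcp_pos: [0.3572, -0.2259, 0.2382]
eef_rot: [-19.8, 89.9, 83.8]
contact_force: [2.2, -0.1, -0.8]
gripper_width: 0.0879
dp [  18.7 -379.8  406.5] ydir -166.31 tcp [ 0.3572 -0.2259  0.2382] twist -87.91 tilt [ 1.e-04  1.e-03 -1.e+00] t 1.2
[-5.37003253e+00 -3.96726312e+00 -2.94543874e+01 -6.23827433e-02
 -6.45121098e+01  1.90820385e+01]
```

```bash
python3 -m jog '{"fingers":[1,1,1,1,1],"dp":[[0,-34,36],[0,-68,72],[5,-102,108],[5,-136,144],[5,-170,182]],"twist":[-8.5,-17,-25.5,-34,-42.5]}'
python3 - <<'E'
from h import *
shift([.63,.259,.22],-78.4)
E
```

```text
time_s: 1.7
tcp_pos: [0.4794, -0.0076, 0.2336]
eef_rot: [-85.5, 89.9, 61.1]
contact_force: [1.2, -0.2, 0.7]
gripper_width: 0.0877
dp [  14.  -305.4   21.2] ydir -123.43 tcp [ 0.4794 -0.0076  0.2336] twist -45.03 tilt [ 6.0e-04  1.2e-03 -1.0e+00] t 1.7
```

```bash
python3 -m jog '{"fingers":[1,1,1,1,1],"dp":[[3,-45,5],[6,-90,10],[9,-135,15],[10,-180,20],[12,-225,21]],"twist":[-8.5,-17,-25.5,-34,-42.5]}'
python3 - <<'E'
from h import *
shift([.63,.259,.22],-78.4)
E
```

```text
time_s: 2.2
tcp_pos: [0.5862, 0.1938, 0.2219]
eef_rot: [-128.4, 89.9, 61.1]
contact_force: [1.0, -0.0, 0.9]
gripper_width: 0.0874
dp [  2.  -57.2 -53.9] ydir -80.54 tcp [0.5862 0.1938 0.2219] twist -2.14 tilt [ 7.0e-04  1.3e-03 -1.0e+00] t 2.2
```

```bash
python3 -m jog '{"fingers":[1,1,1,1,1],"dp":[[10,-25,-25],[20,-45,-45],[40,-57,-54],[40,-57,-54],[40,-57,-54]],"twist":[-2,-2,-2,-2,-2]}'
python3 - <<'E'
from h import *
shift([.63,.259,.22],-78.4)
c=r.capture("wrist"); np.save("pics/w1.npy",c,allow_pickle=True); cv2.imwrite("pics/w1.png",c["frame"][:,:,::-1])
E
```

```text
time_s: 2.7
tcp_pos: [0.6297, 0.2586, 0.1812]
eef_rot: [-3.6, 89.9, -172.2]
contact_force: [-0.0, 0.2, 0.7]
gripper_width: 0.0874
dp [-38.8  -0.3  -0.3] ydir -78.52 tcp [0.6297 0.2586 0.1812] twist -0.12 tilt [-9.e-04 -1.e-04 -1.e+00] t 2.7
```

View pics/w1.png

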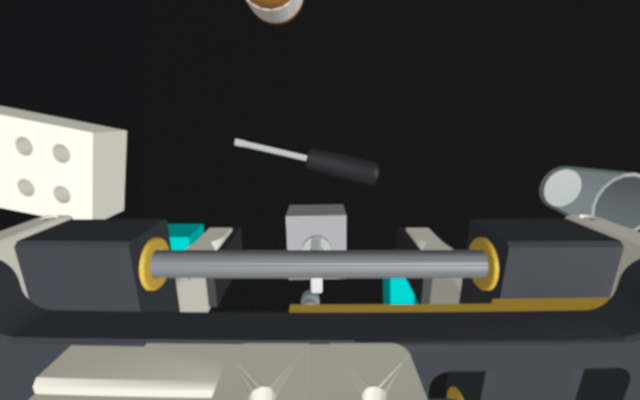

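The holder is at about (316,240), square to the image. The handle is hidden behind the gripper bar at about (316,285), and the visible area lies on the +x side. I'll back off along tool +z to see it clearly.

```bash
python3 -m jog '{"fingers":[1,1,1,1,1],"dp":[[0,0,40],[0,0,85],[0,0,105],[0,0,105],[0,0,105]],"twist":[0,0,0,0,0]}'
python3 - <<'E'
from h import *
shift([.571,.246,.072],-78.4)
c=r.capture("wrist"); np.save("pics/w2.npy",c,allow_pickle=True); 
b=c["frame"][60:230,220:420]; cv2.imwrite("pics/w2.png",cv2.resize(b,None,fx=3.5,fy=3.5,interpolation=cv2.INTER_CUBIC)[:,:,::-1])
E
```

```text
time_s: 3.25
tcp_pos: [0.5275, 0.2375, 0.1843]
eef_rot: [-150.7, 89.7, 40.7]
contact_force: [0.1, 0.5, 0.3]
gripper_width: 0.0876
dp [112.5   0.6 -43.9] ydir -78.52 tcp [0.5275 0.2375 0.1843] twist -0.12 tilt [ 0.0034  0.0029 -1.    ] t 3.25
```

View pics/w2.png

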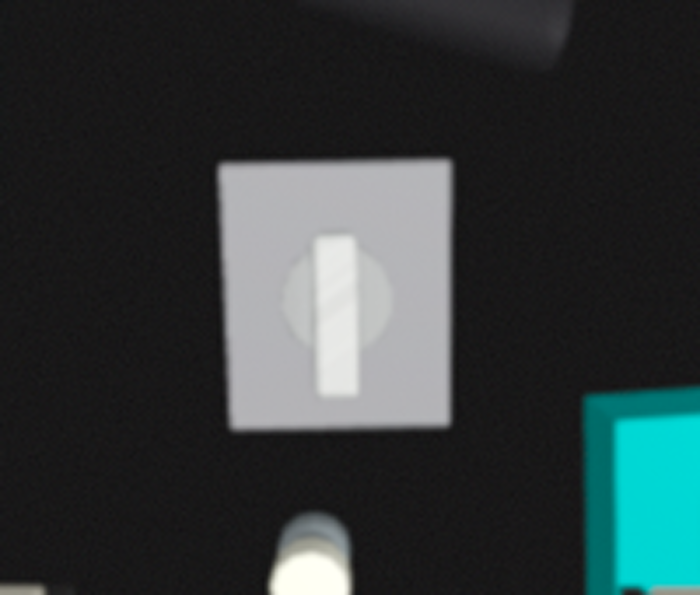

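The crop shows the handle top at (315–358, 236–396), the holder's top face at (219–452, 160–430), and the vial at the bottom at (312,570).

```bash
python3 - <<'E'
from h import *
c=np.load("pics/w2.npy",allow_pickle=True).item()
f=lambda q:np.array(q)/3.5+[220,60]-.36
H=plane(c,f([[315,236],[355,236],[358,396],[317,396]]),.094)
B=plane(c,f([[219,163],[452,159],[450,427],[230,430]]),.04)
for q in(H,B):
    d=(q[0]+q[1]-q[2]-q[3])/2; e=(q[0]+q[3]-q[1]-q[2])/2
    print(q.mean(0).round(4),"len",np.linalg.norm(d).round(4),np.linalg.norm(e).round(4),"yaw",np.degrees(np.arctan2(d[1],d[0])).round(2),np.degrees(np.arctan2(e[1],e[0])).round(2))
k=H.mean(0);shift([k[0],k[1],.072],-78.4)
E
```

```text
[0.5711 0.2469 0.094 ] len 0.035 0.0089 yaw 12.25 101.49
[0.5709 0.247  0.04  ] len 0.0716 0.0612 yaw 12.35 102.35
dp [112.   -0.3 -43.9] ydir -78.54 tcp [0.5279 0.2377 0.1838] twist -0.14 tilt [ 0.0029  0.0025 -1.    ] t 3.3
```

```bash
python3 -m jog '{"fingers":[1,1,1,1,1],"dp":[[0,0,-22],[0,0,-44],[15,0,-44],[40,0,-44],[60,0,-44]],"twist":[-0.8,-0.8,-0.8,-0.8,-0.8]}'
python3 -m jog '{"fingers":[1,1,1,1,1],"dp":[[10,0,0],[20,0,0],[25,0,0],[25,0,0],[25,0,0]],"twist":[0,0,0,0,0]}'
python3 - <<'E'
from h import *
shift([.5710,.2470,.072],-77.7);st()
E
```

```text
time_s: 3.8
tcp_pos: [0.5722, 0.2463, 0.1227]
eef_rot: [-151.0, 89.8, 41.2]
contact_force: [0.2, -0.4, 0.1]
gripper_width: 0.0874
time_s: 4.3
tcp_pos: [0.5727, 0.2467, 0.0985]
eef_rot: [-153.8, 89.7, 38.4]
contact_force: [-0.0, -0.4, 0.2]
gripper_width: 0.0876
dp [26.4 -0.6  1.7] ydir -77.80 tcp [0.5727 0.2467 0.0985] twist -0.10 tilt [ 0.0037  0.0029 -1.    ] t 4.3
{'time_s': 4.3, 'tcp_pos': [0.5727, 0.2467, 0.0985], 'contact_force': [-0.0464, -0.3698, 0.2123], 'moment': [-0.092, 0.1727, 0.0197], 'gripper_width': 0.0876}
```

```bash
python3 -m jog '{"fingers":[1,1,1,1,1],"dp":[[13,-0.5,1.5],[26,-0.5,1.5],[26,-0.5,1.5],[26,-0.5,1.5],[26,-0.5,1.5]],"twist":[0,0,0,0,0]}'
python3 -m jog '{"fingers":[0.3,0,0,0,0],"dp":[[0,0,0],[0,0,0],[0,0,0],[0,0,0],[0,0,0]],"twist":[0,0,0,0,0]}' 40
python3 - <<'E'
from h import *
shift([.5710,.2470,.072],-77.7);st()
E
```

```text
time_s: 4.8
tcp_pos: [0.5714, 0.2471, 0.0726]
eef_rot: [-155.3, 89.7, 36.9]
contact_force: [-0.3, -0.0, -0.5]
gripper_width: 0.0876
time_s: 5.3
tcp_pos: [0.5714, 0.247, 0.0726]
eef_rot: [-155.4, 89.7, 36.8]
contact_force: [0.2, 0.5, 0.3]
gripper_width: 0.0531
dp [ 0.6 -0.1  0.4] ydir -77.79 tcp [0.5714 0.247  0.0726] twist -0.09 tilt [ 0.004  0.003 -1.   ] t 5.3
{'time_s': 5.3, 'tcp_pos': [0.5714, 0.247, 0.0726], 'contact_force': [0.2374, 0.5277, 0.2769], 'moment': [-0.1241, 0.1696, 0.0155], 'gripper_width': 0.0531}
```

```bash
for i in 1 2; do python3 -m jog '{"fingers":[0,0,0,0,0],"dp":[[0,0,0],[0,0,0],[0,0,0],[0,0,0],[0,0,0]],"twist":[0,0,0,0,0]}' 40;done
python3 - <<'E'
from h import *
shift([.5710,.2470,.072],-77.7);st()
E
```

```text
time_s: 5.8
tcp_pos: [0.5715, 0.2471, 0.0726]
eef_rot: [-155.2, 89.7, 37.0]
contact_force: [-0.4, 0.4, -0.3]
gripper_width: 0.0134
time_s: 6.3
tcp_pos: [0.5715, 0.2471, 0.0727]
eef_rot: [-155.4, 89.7, 36.8]
contact_force: [0.2, -0.2, -0.2]
gripper_width: 0.0098
dp [ 0.6 -0.   0.5] ydir -77.79 tcp [0.5715 0.2471 0.0727] twist -0.09 tilt [ 0.0041  0.0031 -1.    ] t 6.3
{'time_s': 6.3, 'tcp_pos': [0.5715, 0.2471, 0.0727], 'contact_force': [0.2266, -0.2032, -0.1762], 'moment': [-0.066, 0.1664, 0.0267], 'gripper_width': 0.0098}
```

Gripped at width 9.8 mm. Next I lift, then carry to a viewing pose short of the lock.

```bash
python3 -m jog '{"fingers":[0,0,0,0,0],"dp":[[-15,0,0],[-40,0,0],[-75,0,0],[-110,0,0],[-130,0,0]],"twist":[0,0,0,0,0]}' 40
python3 - <<'E'
from h import *
st();shift([.475,-.148,.195],-104)
E
```

```text
time_s: 6.8
tcp_pos: [0.5717, 0.2471, 0.2058]
eef_rot: [-157.8, 89.5, 34.5]
contact_force: [-0.8, 0.0, -1.8]
gripper_width: 0.0097
{'time_s': 6.8, 'tcp_pos': [0.5717, 0.2471, 0.2058], 'contact_force': [-0.7642, 0.0476, -1.7578], 'moment': [-0.0989, 0.1329, 0.0034], 'gripper_width': 0.0097}
dp [  8.2 365.6 178.3] ydir -77.77 tcp [0.5717 0.2471 0.2058] twist 26.23 tilt [ 0.0069  0.0047 -1.    ] t 6.8
```

```bash
python3 -m jog '{"fingers":[0,0,0,0,0],"dp":[[0,35,18],[0,75,37],[2,115,56],[2,155,76],[2,195,95]],"twist":[5,10,15,20,26]}' 40
python3 - <<'E'
from h import *
st();shift([.475,-.148,.195],-104)
E
```

```text
time_s: 7.3
tcp_pos: [0.5192, 0.0348, 0.2024]
eef_rot: [-130.9, 89.5, 35.1]
contact_force: [0.6, 0.5, -0.6]
gripper_width: 0.0099
{'time_s': 7.3, 'tcp_pos': [0.5192, 0.0348, 0.2024], 'contact_force': [0.5785, 0.5117, -0.6413], 'moment': [-0.1165, -0.035, -0.0207], 'gripper_width': 0.0099}
dp [  6.2 188.1  -1.2] ydir -103.96 tcp [0.5192 0.0348 0.2024] twist 0.04 tilt [ 0.0068  0.0048 -1.    ] t 7.3
```

```bash
python3 -m jog '{"fingers":[0,0,0,0,0],"dp":[[0,45,0],[3,95,0],[6,145,0],[6,178,0],[6,188,0]],"twist":[0,0,0,0,0]}' 40
python3 - <<'E'
from h import *
st();shift([.475,-.148,.195],-104)
c=r.capture("wrist"); np.save("pics/w3.npy",c,allow_pickle=True); 
b=c["frame"][40:240,200:440]; cv2.imwrite("pics/w3.png",cv2.resize(b,None,fx=3,fy=3,interpolation=cv2.INTER_CUBIC)[:,:,::-1])
E
```

```text
time_s: 7.8
tcp_pos: [0.4724, -0.1502, 0.195]
eef_rot: [-128.2, 89.6, 37.6]
contact_force: [0.4, 0.3, -1.2]
gripper_width: 0.0097
{'time_s': 7.8, 'tcp_pos': [0.4724, -0.1502, 0.195], 'contact_force': [0.3581, 0.3296, -1.2215], 'moment': [-0.0088, 0.1367, 0.0277], 'gripper_width': 0.0097}
dp [ 0.1 -2.8 -2. ] ydir -104.13 tcp [ 0.4724 -0.1502  0.195 ] twist -0.13 tilt [ 0.0061  0.0047 -1.    ] t 7.8
```

View pics/w3.png

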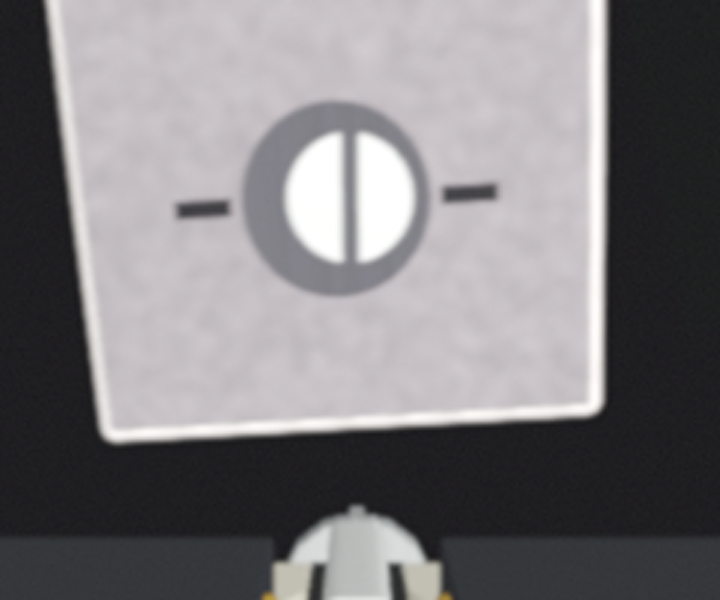

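The slot runs from (349,132) to (351,263) on a head centred at (350,197). The ribs are at (203,209) and (470,192), and the blade tip shows at (357,508).

```bash
python3 - <<'E'
from h import *
c=np.load("pics/w3.npy",allow_pickle=True).item(); b=c["frame"][40:240,200:440].astype(int)
f=lambda q:np.array(q,float)/3+[200,40]-.33
g=b.sum(2); 
m=(cv2.inRange(c["frame"],(225,225,225),(255,255,255)))
m[:80]=0;m[135:]=0;m[:,:290]=0;m[:,345:]=0
n,_,s,ce=cv2.connectedComponentsWithStats(m); print(s[1:].tolist(),ce[1:].round(1).tolist())
# slot midline per row: dark min centroid
P=[]
for v in range(88,124):
    row=c["frame"][v,308:326].astype(float).sum(1); w=np.clip(650-row,0,None); 
    if w.sum()>100: P.append([(w*np.arange(308,326)).sum()/w.sum(),v])
P=np.array(P); S=plane(c,P,.082); k=np.polyfit(S[:,0],S[:,1],1); print("slot yaw",np.degrees(np.arctan(k[0])),"resid mm",1e3*np.std(S[:,1]-np.polyval(k,S[:,0])),P[[0,-1]])
hd=plane(c,f([[284,197],[416,197],[350,130],[351,265]]),.082);print("head",hd.round(4),np.linalg.norm(hd[0]-hd[1]),np.linalg.norm(hd[2]-hd[3]),hd.mean(0))
x=hd[:,0].mean(); C=np.array([x,np.polyval(k,x),.082]);print("C",C)
R=plane(c,f([[203,209],[470,192]]),.073);d=R[0]-R[1];print("ribs",R.mean(0),"yaw",np.degrees(np.arctan2(d[1],d[0])),np.linalg.norm(d))
print("recess",plane(c,f([[336,198]]),.07))
p,Rm,_=tool();print("tip px expected",(proj(c,[p+Rm[:,0]*.0527])[0]-[200,40])*3,"tip seen at",plane(c,f([[357,508]]),p[2]-.0527), p+Rm[:,0]*.0527)
shift([C[0],C[1],.160],np.degrees(np.arctan(k[0]))-90)
E
```

```text
[[296, 85, 18, 42, 563], [320, 85, 17, 42, 551]] [[305.7, 105.6], [326.8, 105.4]]
slot yaw -13.563582620705212 resid mm 0.03026066403594706 [[316.06659142  88.        ]
 [316.38926174 123.        ]]
head [[ 0.5545 -0.1517  0.082 ]
 [ 0.5457 -0.1866  0.082 ]
 [ 0.5668 -0.1734  0.082 ]
 [ 0.5324 -0.165   0.082 ]] 0.035981570224272626 0.035379047538209016 [ 0.5498294  -0.16919741  0.082     ]
C [ 0.5498294 -0.1690127  0.082    ]
ribs [ 0.55055234 -0.16514672  0.073     ] yaw 79.34912179431412 0.0756197548801717
recess [[ 0.55133677 -0.1652387   0.07      ]]
tip px expected [346.58055299 545.41194115] tip seen at [[ 0.48133704 -0.15415656  0.14240844]] [ 0.47296626 -0.1498255   0.14241003]
dp [ 35.5  -0.2 -79.3] ydir -104.12 tcp [ 0.4726 -0.1501  0.1951] twist -0.56 tilt [ 0.0063  0.0046 -1.    ] t 7.85
```

Checks agree: head size about 35 mm, cam ≈ 0.05 rad, and head offset about −3.9 mm in y. The blade tip appears about 2 mm to one side of where kinematics puts it, so I'll refine that numerically.

```bash
python3 - <<'E'
from h import *
c=np.load("pics/w3.npy",allow_pickle=True).item(); g=c["frame"].sum(2)//3
print(g[205:222:1,308:332])
p=np.array([.4724,-.1502,.195]); _,Rm,_=tool()
for l in (0,1.5,-1.5): print(l,proj(c,[p+Rm@[.0527,l/1e3,-.010],p+Rm@[.0327,0,-.015],p+Rm@[.0327,l*10/1e3,0]]).round(1).tolist())
E
```

```text
[[ 31  32  27  30  30  30  30  30  30  31  30  29  30  29  31  30  31  32
   29  31  30  29  28  29]
 [ 30  31  30  31  30  30  30  31  31  29  30  29  30  30  30  30  29  30
   30  28  31  31  30  30]
 [ 31  29  31  31  31  30  28  30  34  40  42  42  40  35  31  30  31  31
   29  30  30  30  31  31]
 [ 29  31  31  29  29  31  29  35  59  82  90  90  83  59  37  30  30  31
   31  29  29  30  30  31]
 [ 28  28  31  29  31  28  29  47  86 123 135 135 124  89  49  30  30  30
   27  31  30  30  32  31]
 [ 29  28  31  34  37  41  44  66 105 140 149 150 139 108  68  49  45  41
   33  30  29  30  30  30]
 [ 35  40  49  62  76  85  90 103 127 148 153 153 148 130 110 103 103  88
   66  53  47  40  32  31]
 [ 67  79  90 105 121 130 135 140 148 159 163 162 159 155 150 151 152 139
  118 107  96  82  61  43]
 [108 121 129 139 149 157 162 163 168 173 177 176 173 172 172 175 178 175
  163 152 145 133 109  79]
 [141 151 155 159 168 174 177 179 180 182 184 185 184 184 185 187 193 197
  191 180 173 165 150 122]
 [175 181 175 172 175 180 182 184 185 185 186 186 188 189 190 191 196 202
  201 198 193 188 177 159]
 [203 201 185 175 176 181 183 184 185 186 186 186 187 188 190 192 195 201
  205 207 208 206 199 185]
 [214 205 184 173 176 181 183 185 185 185 186 186 187 189 190 192 194 199
  205 209 213 214 211 203]
 [216 203 182 172 176 181 183 184 185 185 186 187 187 189 190 191 194 199
  204 209 213 215 216 214]
 [215 201 180 172 176 182 183 184 185 185 186 186 188 188 189 191 194 199
  204 208 212 215 216 217]
 [214 198 178 172 176 181 183 185 185 186 186 187 188 189 190 191 194 198
  204 208 211 214 216 218]
 [212 195 176 172 177 181 184 185 185 186 186 186 188 189 190 191 194 198
  204 209 211 214 216 218]]
0 [[315.8, 208.1], [315.5, 209.7], [315.5, 232.7]]
1.5 [[318.0, 208.1], [315.5, 209.7], [339.6, 232.7]]
-1.5 [[313.6, 208.1], [315.5, 209.7], [291.5, 232.7]]
```

The blade centre sits at px 318.5 against an expected 315.8, which is +1.85 mm along tool y. This is probably camera bias, so I'll aim relative to the seen tip: −1.85 mm in y.

```bash
cat >> h.py <<'E'
Y0=np.radians(-103.56); S=np.array([.5498,-.1690])-.00185*np.array([np.cos(Y0),np.sin(Y0)])
def tipto(xy,z,yaw):
    p,R,s=tool(); t=p+R[:,0]*.0527
    print("tip z %.4f | tip dp:"%t[2]); shift(np.r_[xy,z]-t+p,yaw)
    print("F",np.round(s["contact_force"],2),"M",np.round(s["moment"],3),"w",round(s["gripper_width"],4))
E
python3 -c "
from h import *
print(S);tipto(S,.092,-103.56)"
```

```text
[ 0.55023376 -0.16720157]
tip z 0.1424 | tip dp:
dp [ 50.8  -1.7 -78.9] ydir -104.12 tcp [ 0.4726 -0.1501  0.1951] twist -0.56 tilt [ 0.0063  0.0046 -1.    ] t 7.85
F [-0.39 -0.92  0.04] M [-0.257  0.256  0.06 ] w 0.0096
```

```bash
python3 -m jog '{"fingers":[0,0,0,0,0],"dp":[[0,-1,-30],[10,-1.7,-60],[30,-1.7,-79],[50,-1.7,-79],[50,-1.7,-79]],"twist":[-0.5,-0.5,-0.5,-0.5,-0.5]}' 40
python3 -m jog '{"fingers":[0,0,0,0,0],"dp":[[0,0,0],[0,0,0],[0,0,0],[0,0,0],[0,0,0]],"twist":[0,0,0,0,0]}' 40
python3 -c "
from h import *
tipto(S,.084,-103.56)"
```

```text
time_s: 8.35
tcp_pos: [0.5486, -0.1666, 0.1423]
eef_rot: [-81.4, 89.7, 85.0]
contact_force: [0.1, -0.2, -1.1]
gripper_width: 0.0098
time_s: 8.85
tcp_pos: [0.5488, -0.1666, 0.143]
eef_rot: [-93.6, 89.7, 72.8]
contact_force: [-0.3, 0.7, -1.4]
gripper_width: 0.0098
tip z 0.0903 | tip dp:
dp [ 6.3  0.6 -1.6] ydir -103.63 tcp [ 0.5488 -0.1666  0.143 ] twist -0.07 tilt [ 0.0016  0.0053 -1.    ] t 8.85
F [-0.32  0.73 -1.35] M [-0.032  0.209  0.018] w 0.0098
```

```bash
python3 -m jog '{"fingers":[0,0,0,0,0],"dp":[[1.5,0.5,-1.5],[3,0.5,-1.5],[4.5,0.5,-1.5],[6,0.5,-1.5],[6,0.5,-1.5]],"twist":[0,0,0,0,0]}' 40
python3 -m jog '{"fingers":[0,0,0,0,0],"dp":[[0.4,0,0],[0.8,0,0],[1.2,0,0],[1.5,0,0],[1.5,0,0]],"twist":[0,0,0,0,0]}' 40
python3 -c "
from h import *
tipto(S,.082,-103.56)"
```

```text
time_s: 9.35
tcp_pos: [0.5499, -0.1674, 0.1366]
eef_rot: [-87.2, 89.7, 79.1]
contact_force: [0.3, 0.4, -0.9]
gripper_width: 0.0098
time_s: 9.85
tcp_pos: [0.5499, -0.1674, 0.1351]
eef_rot: [-86.8, 89.7, 79.5]
contact_force: [1.0, 0.1, 0.2]
gripper_width: 0.01
tip z 0.0824 | tip dp:
dp [ 0.4  0.1 -0.3] ydir -103.64 tcp [ 0.5499 -0.1674  0.1351] twist -0.08 tilt [ 0.001   0.0053 -1.    ] t 9.85
F [0.96 0.11 0.22] M [-0.052  0.159 -0.036] w 0.01
```

```bash
python3 -m jog '{"fingers":[0,0,0,0,0],"dp":[[0.3,0,0],[0.6,0,0],[0.9,0,0],[1.2,0,0],[1.2,0,0]],"twist":[0,0,0,0,0]}' 40
python3 -c "
from h import *
tipto(S,.082,-103.56)"
```

```text
time_s: 10.35
tcp_pos: [0.5499, -0.1674, 0.1339]
eef_rot: [-86.5, 89.7, 79.8]
contact_force: [-0.9, -0.1, -1.1]
gripper_width: 0.0098
tip z 0.0812 | tip dp:
dp [-0.8  0.  -0.3] ydir -103.64 tcp [ 0.5499 -0.1674  0.1339] twist -0.08 tilt [ 0.001   0.0053 -1.    ] t 10.35
F [-0.85 -0.09 -1.07] M [-0.081  0.125  0.047] w 0.0098
```

```bash
python3 -m jog '{"fingers":[0,0,0,0,0],"dp":[[0.3,0,0],[0.6,0,0],[0.9,0,0],[1.2,0,0],[1.2,0,0]],"twist":[0,0,0,0,0]}' 40
python3 -c "
from h import *
tipto(S,.082,-103.56)"
```

```text
time_s: 10.85
tcp_pos: [0.5498, -0.1673, 0.1326]
eef_rot: [-85.1, 89.7, 81.3]
contact_force: [-0.3, -0.9, -0.2]
gripper_width: 0.0096
tip z 0.0799 | tip dp:
dp [-2.1  0.  -0.4] ydir -103.64 tcp [ 0.5498 -0.1673  0.1326] twist -0.08 tilt [ 8.0e-04  5.3e-03 -1.0e+00] t 10.85
F [-0.28 -0.86 -0.21] M [-0.077  0.161 -0.063] w 0.0096
```

The tip is 2 mm below the head top with no force, so it looks like it is in the slot. I'll continue in small steps.

```bash
python3 -m jog '{"fingers":[0,0,0,0,0],"dp":[[0.4,0,0],[0.8,0,0],[1.2,0,0],[1.6,0,0],[1.6,0,0]],"twist":[0,0,0,0,0]}' 40
python3 -c "
from h import *
tipto(S,.082,-103.56)"
```

```text
time_s: 11.35
tcp_pos: [0.5498, -0.1673, 0.1309]
eef_rot: [-83.1, 89.7, 83.3]
contact_force: [0.4, 0.5, -0.2]
gripper_width: 0.0099
tip z 0.0782 | tip dp:
dp [-3.8  0.  -0.5] ydir -103.64 tcp [ 0.5498 -0.1673  0.1309] twist -0.08 tilt [ 6.0e-04  5.4e-03 -1.0e+00] t 11.35
F [ 0.35  0.5  -0.23] M [-0.045  0.184  0.067] w 0.0099
```

```bash
python3 -m jog '{"fingers":[0,0,0,0,0],"dp":[[0.4,0,0],[0.8,0,0],[1.2,0,0],[1.6,0,0],[1.6,0,0]],"twist":[0,0,0,0,0]}' 40
python3 -c "
from h import *
tipto(S,.082,-103.56)"
```

```text
time_s: 11.85
tcp_pos: [0.5498, -0.1673, 0.1293]
eef_rot: [-83.3, 89.7, 83.1]
contact_force: [0.8, -0.2, -1.5]
gripper_width: 0.0103
tip z 0.0766 | tip dp:
dp [-5.4  0.  -0.5] ydir -103.64 tcp [ 0.5498 -0.1673  0.1293] twist -0.08 tilt [ 7.0e-04  5.4e-03 -1.0e+00] t 11.85
F [ 0.8  -0.25 -1.55] M [-0.093  0.116 -0.02 ] w 0.0103
```

Blade is 5.4 mm down with no force. Now the clockwise turn (+twist), watching the z moment.

```bash
python3 -m jog '{"fingers":[0,0,0,0,0],"dp":[[0.3,0,0],[0.6,0,0],[0.6,0,0],[0.6,0,0],[0.6,0,0]],"twist":[2,4,6,8,10]}' 40
python3 -c "
from h import *
tipto(S,.082,-103.56)"
python3 -m jog '{"fingers":[0,0,0,0,0],"dp":[[0,0,0],[0,0,0],[0,0,0],[0,0,0],[0,0,0]],"twist":[2,4,6,8,10]}' 40
python3 -c "
from h import *
tipto(S,.082,-103.56)"
```

```text
time_s: 12.35
tcp_pos: [0.5502, -0.1667, 0.1288]
eef_rot: [-80.2, 89.6, 76.1]
contact_force: [0.9, 2.9, 0.3]
gripper_width: 0.0095
tip z 0.0761 | tip dp:
dp [-5.9  0.7 -0.3] ydir -113.71 tcp [ 0.5502 -0.1667  0.1288] twist -10.15 tilt [ 0.0015  0.0061 -1.    ] t 12.35
F [0.86 2.86 0.27] M [ 1.196 -0.045  0.098] w 0.0095
time_s: 12.85
tcp_pos: [0.5502, -0.1667, 0.1288]
eef_rot: [-69.7, 89.6, 76.5]
contact_force: [0.3, 0.8, -0.6]
gripper_width: 0.0099
tip z 0.0761 | tip dp:
dp [-5.9  0.7 -0.5] ydir -123.79 tcp [ 0.5502 -0.1667  0.1288] twist -20.23 tilt [ 0.0015  0.0061 -1.    ] t 12.85
F [ 0.3   0.78 -0.6 ] M [0.125 0.227 0.082] w 0.0099
```

Mz is about 0.09 N·m and side forces are small: the lock is turning. Continuing.

```bash
python3 -m jog '{"fingers":[0,0,0,0,0],"dp":[[0,0,0],[0,0,0],[0,0,0],[0,0,0],[0,0,0]],"twist":[4,8,12,16,20]}' 40
python3 -c "
from h import *
tipto(S,.082,-103.56)"
python3 -m jog '{"fingers":[0,0,0,0,0],"dp":[[0,0,0],[0,0,0],[0,0,0],[0,0,0],[0,0,0]],"twist":[4,8,12,16,20]}' 40
python3 -c "
from h import *
tipto(S,.082,-196.4)"
```

```text
time_s: 13.35
tcp_pos: [0.5501, -0.1667, 0.1288]
eef_rot: [-49.0, 89.6, 77.0]
contact_force: [-0.2, 0.8, 0.1]
gripper_width: 0.0095
tip z 0.0761 | tip dp:
dp [-5.9  0.4 -0.7] ydir -143.94 tcp [ 0.5501 -0.1667  0.1288] twist -40.38 tilt [ 0.0014  0.006  -1.    ] t 13.35
F [-0.25  0.76  0.11] M [-0.04   0.227  0.102] w 0.0095
time_s: 13.85
tcp_pos: [0.5501, -0.1667, 0.1288]
eef_rot: [-27.9, 89.6, 78.0]
contact_force: [-0.5, -0.3, -0.8]
gripper_width: 0.0099
tip z 0.0761 | tip dp:
dp [-5.9  0.1 -0.8] ydir -164.09 tcp [ 0.5501 -0.1667  0.1288] twist 32.31 tilt [ 0.0013  0.006  -1.    ] t 13.85
F [-0.47 -0.31 -0.78] M [-0.094  0.215  0.126] w 0.0099
```

```bash
python3 -m jog '{"fingers":[0,0,0,0,0],"dp":[[0,0,0],[0,0,0],[0,0,0],[0,0,0],[0,0,0]],"twist":[4,8,12,16,20]}' 40
python3 -c "
from h import *
tipto(S,.082,-196.4)"
python3 -m jog '{"fingers":[0,0,0,0,0],"dp":[[0,0,0],[0,0,0],[0,0,0],[0,0,0],[0,0,0]],"twist":[1,2,3,4,5]}' 40
python3 -c "
from h import *
tipto(S,.082,-196.4)"
```

```text
time_s: 14.35
tcp_pos: [0.55, -0.1667, 0.1288]
eef_rot: [-6.0, 89.7, 79.7]
contact_force: [-0.1, -0.5, -0.2]
gripper_width: 0.0098
tip z 0.0761 | tip dp:
dp [-5.9 -0.3 -0.8] ydir 175.75 tcp [ 0.55   -0.1667  0.1288] twist 12.15 tilt [ 0.0011  0.006  -1.    ] t 14.35
F [-0.08 -0.53 -0.22] M [0.024 0.213 0.081] w 0.0098
time_s: 14.85
tcp_pos: [0.55, -0.1667, 0.1288]
eef_rot: [-0.3, 89.7, 80.4]
contact_force: [-0.0, 0.0, -0.4]
gripper_width: 0.0096
tip z 0.0761 | tip dp:
dp [-5.9 -0.3 -0.7] ydir 170.70 tcp [ 0.55   -0.1667  0.1288] twist 7.10 tilt [ 0.001   0.0059 -1.    ] t 14.85
F [-0.02  0.04 -0.38] M [-0.003  0.138  0.136] w 0.0096
```

Still friction level. Now in 1–2° calls to feel for the stop.

```bash
python3 -m jog '{"fingers":[0,0,0,0,0],"dp":[[0,0,0],[0,0,0],[0,0,0],[0,0,0],[0,0,0]],"twist":[0.8,1.6,2.4,3.2,4]}' 40
python3 -c "
from h import *
tipto(S,.082,-196.4)"
python3 -m jog '{"fingers":[0,0,0,0,0],"dp":[[0,0,0],[0,0,0],[0,0,0],[0,0,0],[0,0,0]],"twist":[0.4,0.8,1.2,1.5,1.5]}' 40
python3 -c "
from h import *
tipto(S,.082,-196.4)"
```

```text
time_s: 15.35
tcp_pos: [0.5499, -0.1667, 0.1288]
eef_rot: [3.9, 89.7, 80.6]
contact_force: [-0.3, -0.1, -0.9]
gripper_width: 0.0098
tip z 0.0761 | tip dp:
dp [-5.9 -0.4 -0.7] ydir 166.64 tcp [ 0.5499 -0.1667  0.1288] twist 3.04 tilt [ 0.001   0.0059 -1.    ] t 15.35
F [-0.29 -0.07 -0.87] M [0.056 0.191 0.115] w 0.0098
time_s: 15.85
tcp_pos: [0.5499, -0.1667, 0.1288]
eef_rot: [5.8, 89.7, 81.0]
contact_force: [-0.4, -1.1, -0.9]
gripper_width: 0.0099
tip z 0.0761 | tip dp:
dp [-5.9 -0.4 -0.7] ydir 165.13 tcp [ 0.5499 -0.1667  0.1288] twist 1.53 tilt [ 9.0e-04  5.9e-03 -1.0e+00] t 15.85
F [-0.36 -1.09 -0.94] M [0.113 0.158 0.071] w 0.0099
```

```bash
python3 -m jog '{"fingers":[0,0,0,0,0],"dp":[[0,0,0],[0,0,0],[0,0,0],[0,0,0],[0,0,0]],"twist":[0.4,0.8,1.2,1.5,1.5]}' 40
python3 -c "
from h import *
tipto(S,.082,-196.4)"
python3 -m jog '{"fingers":[0,0,0,0,0],"dp":[[0,0,0],[0,0,0],[0,0,0],[0,0,0],[0,0,0]],"twist":[0.4,0.8,1,1,1]}' 40
python3 -c "
from h import *
tipto(S,.082,-196.4)"
```

```text
time_s: 16.35
tcp_pos: [0.55, -0.1667, 0.1288]
eef_rot: [6.8, 89.7, 80.4]
contact_force: [-0.2, 0.0, -1.4]
gripper_width: 0.0099
tip z 0.0761 | tip dp:
dp [-5.9 -0.4 -0.7] ydir 163.62 tcp [ 0.55   -0.1667  0.1288] twist 0.02 tilt [ 0.001   0.0059 -1.    ] t 16.35
F [-0.15  0.04 -1.41] M [0.074 0.182 0.077] w 0.0099
time_s: 16.85
tcp_pos: [0.5499, -0.1667, 0.1288]
eef_rot: [8.2, 89.7, 80.8]
contact_force: [-0.2, 1.2, -0.2]
gripper_width: 0.0097
tip z 0.0761 | tip dp:
dp [-5.9 -0.5 -0.7] ydir 162.62 tcp [ 0.5499 -0.1667  0.1288] twist -0.98 tilt [ 0.001   0.0059 -1.    ] t 16.85
F [-0.17  1.18 -0.18] M [0.125 0.232 0.083] w 0.0097
```

```bash
for i in 1; do python3 -m jog '{"fingers":[0,0,0,0,0],"dp":[[0,0,0],[0,0,0],[0,0,0],[0,0,0],[0,0,0]],"twist":[0.4,0.8,1,1,1]}' 40
python3 -c "
from h import *
tipto(S,.082,-196.4)"
python3 -m jog '{"fingers":[0,0,0,0,0],"dp":[[0,0,0],[0,0,0],[0,0,0],[0,0,0],[0,0,0]],"twist":[0.4,0.8,1,1,1]}' 40
python3 -c "
from h import *
tipto(S,.082,-196.4)";done
```

```text
time_s: 17.35
tcp_pos: [0.5499, -0.1667, 0.1288]
eef_rot: [9.8, 89.7, 81.4]
contact_force: [0.5, 0.8, -0.4]
gripper_width: 0.0097
tip z 0.0761 | tip dp:
dp [-5.9 -0.5 -0.7] ydir 161.62 tcp [ 0.5499 -0.1667  0.1288] twist -1.98 tilt [ 9.0e-04  5.9e-03 -1.0e+00] t 17.35
F [ 0.48  0.81 -0.39] M [0.089 0.223 0.114] w 0.0097
time_s: 17.85
tcp_pos: [0.5499, -0.1667, 0.1288]
eef_rot: [10.7, 89.7, 81.3]
contact_force: [-1.2, 0.3, -1.1]
gripper_width: 0.0097
tip z 0.0761 | tip dp:
dp [-5.9 -0.5 -0.6] ydir 160.62 tcp [ 0.5499 -0.1667  0.1288] twist -2.98 tilt [ 9.0e-04  5.9e-03 -1.0e+00] t 17.85
F [-1.17  0.34 -1.12] M [0.126 0.217 0.136] w 0.0097
```

```bash
python3 -m jog '{"fingers":[0,0,0,0,0],"dp":[[0,0,0],[0,0,0],[0,0,0],[0,0,0],[0,0,0]],"twist":[0.4,0.8,1.2,1.5,1.5]}' 40
python3 -c "
from h import *
tipto(S,.082,-196.4)"
python3 -m jog '{"fingers":[0,0,0,0,0],"dp":[[0,0,0],[0,0,0],[0,0,0],[0,0,0],[0,0,0]],"twist":[0.4,0.8,1,1,1]}' 40
python3 -c "
from h import *
tipto(S,.082,-196.4)"
```

```text
time_s: 18.35
tcp_pos: [0.5499, -0.1667, 0.1288]
eef_rot: [12.0, 89.7, 81.1]
contact_force: [-0.9, 0.3, -0.0]
gripper_width: 0.0097
tip z 0.0761 | tip dp:
dp [-5.9 -0.5 -0.7] ydir 159.11 tcp [ 0.5499 -0.1667  0.1288] twist -4.49 tilt [ 9.0e-04  5.9e-03 -1.0e+00] t 18.35
F [-0.87  0.25 -0.02] M [0.121 0.229 0.166] w 0.0097
time_s: 18.85
tcp_pos: [0.5499, -0.1667, 0.1288]
eef_rot: [12.5, 89.7, 80.7]
contact_force: [0.0, -0.3, -1.3]
gripper_width: 0.0097
tip z 0.0761 | tip dp:
dp [-5.9 -0.5 -0.6] ydir 158.12 tcp [ 0.5499 -0.1667  0.1288] twist -5.48 tilt [ 0.001   0.0059 -1.    ] t 18.85
F [ 0.04 -0.32 -1.29] M [0.136 0.261 0.268] w 0.0097
```

Mz jumped to 0.17 and then 0.27 N·m: that is the stop. One slight nudge, then I back off about 7° to mid-slack and withdraw.

```bash
python3 -m jog '{"fingers":[0,0,0,0,0],"dp":[[0,0,0],[0,0,0],[0,0,0],[0,0,0],[0,0,0]],"twist":[0.2,0.3,0.3,0.3,0.3]}' 40
python3 -c "
from h import *
tipto(S,.082,-196.4)"
python3 -m jog '{"fingers":[0,0,0,0,0],"dp":[[0,0,0],[0,0,0],[0,0,0],[0,0,0],[0,0,0]],"twist":[-1.5,-3,-4.5,-6.5,-6.5]}' 40
python3 -c "
from h import *
tipto(S,.082,-196.4)"
python3 -m jog '{"fingers":[0,0,0,0,0],"dp":[[-1,0,0],[-2,0,0],[-3,0,0],[-4,0,0],[-5,0,0]],"twist":[0,0,0,0,0]}' 40
python3 -c "
from h import *
tipto(S,.082,-196.4)"
```

```text
time_s: 19.35
tcp_pos: [0.5499, -0.1667, 0.1288]
eef_rot: [13.5, 89.7, 81.3]
contact_force: [-0.6, 0.3, -0.2]
gripper_width: 0.0095
tip z 0.0761 | tip dp:
dp [-5.9 -0.6 -0.6] ydir 157.82 tcp [ 0.5499 -0.1667  0.1288] twist -5.78 tilt [ 9.0e-04  5.9e-03 -1.0e+00] t 19.35
F [-0.64  0.35 -0.24] M [0.11  0.223 0.245] w 0.0095
time_s: 19.85
tcp_pos: [0.55, -0.1667, 0.1288]
eef_rot: [4.7, 89.7, 79.1]
contact_force: [0.0, -0.1, -0.2]
gripper_width: 0.0101
tip z 0.0761 | tip dp:
dp [-5.9 -0.4 -0.7] ydir 164.39 tcp [ 0.55   -0.1667  0.1288] twist 0.79 tilt [ 0.0012  0.006  -1.    ] t 19.85
F [ 0.   -0.14 -0.24] M [-0.032  0.111  0.016] w 0.0101
time_s: 20.35
tcp_pos: [0.55, -0.1667, 0.1339]
eef_rot: [3.8, 89.7, 78.2]
contact_force: [0.4, 0.5, -1.3]
gripper_width: 0.0097
tip z 0.0812 | tip dp:
dp [-0.8 -0.3 -0.7] ydir 164.39 tcp [ 0.55   -0.1667  0.1339] twist 0.79 tilt [ 0.0012  0.0059 -1.    ] t 20.35
F [ 0.37  0.46 -1.3 ] M [ 0.026  0.102 -0.008] w 0.0097
```

```bash
python3 -m jog '{"fingers":[0,0,0,0,0],"dp":[[-10,0,0],[-30,0,0],[-60,0,20],[-70,0,50],[-70,0,80]],"twist":[0,0,0,0,0]}' 40
python3 -m jog '{"fingers":[0,0,0,0,0],"dp":[[0,0,0],[0,0,5],[0,0,5],[0,0,5],[0,0,5]],"twist":[0,0,0,0,0]}' 40
python3 - <<'E'
from h import *
tipto([.571,.247],.11,-77.7)
c=r.capture("wrist"); np.save("pics/w4.npy",c,allow_pickle=True); 
b=c["frame"][40:240,200:440]; cv2.imwrite("pics/w4.png",cv2.resize(b,None,fx=3,fy=3,interpolation=cv2.INTER_CUBIC)[:,:,::-1])
E
```

```text
time_s: 20.85
tcp_pos: [0.5729, -0.0896, 0.2077]
eef_rot: [-29.1, 89.5, 45.3]
contact_force: [0.1, 0.0, -1.6]
gripper_width: 0.01
time_s: 21.35
tcp_pos: [0.574, -0.0854, 0.2076]
eef_rot: [-27.2, 89.5, 47.1]
contact_force: [-0.2, -0.3, -0.3]
gripper_width: 0.0097
tip z 0.1549 | tip dp:
dp [ 46.9  93.2 318.4] ydir 164.30 tcp [ 0.574  -0.0854  0.2076] twist 62.00 tilt [ 0.0056  0.006  -1.    ] t 21.35
F [-0.23 -0.32 -0.27] M [ 0.048  0.093 -0.021] w 0.0097
```

View pics/w4.png

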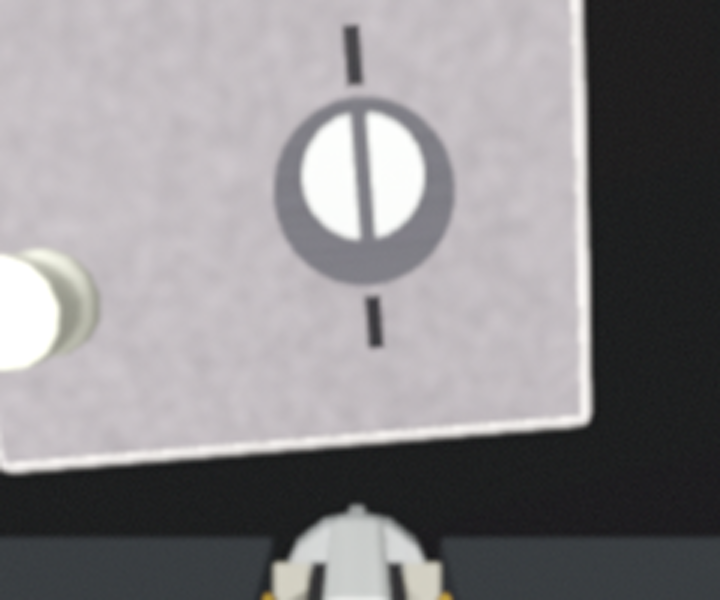

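The slot (slope 11/126) is parallel to the ribs (23/267), so the lock is home; the jar stands undisturbed at (20,305). The tip is again at (357,508) in another orientation, so the 1.85 mm is camera bias and the holder's true y is about 1.8 mm higher than measured. I'll aim the tip at (0.5710, 0.2482), with the key the other way round (twist +62°).

```bash
python3 -m jog '{"fingers":[0,0,0,0,0],"dp":[[0,10,40],[0,24,80],[0,36,120],[0,48,160],[0,58,200]],"twist":[8,16,24,32,40]}' 40
python3 - <<'E'
from h import *
tipto([.571,.2482],.10,-77.7)
E
```

```text
time_s: 21.9
tcp_pos: [0.572, 0.124, 0.209]
eef_rot: [13.0, 89.5, 47.0]
contact_force: [1.6, 0.1, -0.6]
gripper_width: 0.0096
tip z 0.1563 | tip dp:
dp [ 57.  103.4  67.6] ydir 123.93 tcp [0.572 0.124 0.209] twist 21.63 tilt [ 0.0056  0.006  -1.    ] t 21.9
F [ 1.56  0.11 -0.57] M [-0.014 -0.066 -0.005] w 0.0096
```

```bash
python3 -m jog '{"fingers":[0,0,0,0,0],"dp":[[0,35,23],[0,72,46],[20,103,67],[50,103.4,67.6],[57,103.4,67.6]],"twist":[7,14,21.6,21.6,21.6]}' 40
python3 -m jog '{"fingers":[0,0,0,0,0],"dp":[[10,0,0],[25,0,0],[40,0,0],[47,0,0],[47,0,0]],"twist":[0,0,0,0,0]}' 40
python3 - <<'E'
from h import *
tipto([.571,.2482],.042,-77.7)
c=r.capture("wrist"); np.save("pics/w5.npy",c,allow_pickle=True); cv2.imwrite("pics/w5.png",c["frame"][:,:,::-1])
E
```

```text
time_s: 22.4
tcp_pos: [0.5688, 0.2476, 0.1491]
eef_rot: [62.6, 89.8, 75.0]
contact_force: [-0.5, -0.9, -1.2]
gripper_width: 0.01
time_s: 22.9
tcp_pos: [0.5688, 0.2467, 0.1017]
eef_rot: [81.4, 89.9, 93.7]
contact_force: [-0.5, -0.5, -0.4]
gripper_width: 0.0099
tip z 0.0490 | tip dp:
dp [7.  0.9 2.4] ydir 102.33 tcp [0.5688 0.2467 0.1017] twist 0.03 tilt [-1.0e-04  2.1e-03 -1.0e+00] t 22.9
F [-0.47 -0.54 -0.39] M [-0.    -0.052  0.003] w 0.0099
```

```bash
python3 -m jog '{"fingers":[0,0,0,0,0],"dp":[[0,0.9,2.4],[2,0.9,2.4],[4,0.9,2.4],[6,0.9,2.4],[6,0.9,2.4]],"twist":[0,0,0,0,0]}' 40
python3 - <<'E'
from h import *
tipto([.571,.2482],.038,-77.7)
E
python3 -m jog '{"fingers":[0,0,0,0,0],"dp":[[1,0,0],[2,0,0],[3,0,0],[4,0,0],[5,0,0]],"twist":[0,0,0,0,0]}' 40
python3 - <<'E'
from h import *
tipto([.571,.2482],.032,-77.7)
E
```

```text
time_s: 23.45
tcp_pos: [0.5712, 0.2485, 0.0962]
eef_rot: [66.8, 89.8, 79.2]
contact_force: [-0.4, -0.6, -1.2]
gripper_width: 0.01
tip z 0.0435 | tip dp:
dp [ 5.5 -0.4 -0.3] ydir 102.35 tcp [0.5712 0.2485 0.0962] twist 0.05 tilt [ 5.0e-04  2.6e-03 -1.0e+00] t 23.45
F [-0.42 -0.58 -1.19] M [ 0.011  0.047 -0.009] w 0.01
time_s: 23.95
tcp_pos: [0.5712, 0.2485, 0.0911]
eef_rot: [66.7, 89.9, 79.0]
contact_force: [0.8, -0.2, -0.3]
gripper_width: 0.0095
tip z 0.0384 | tip dp:
dp [ 6.4 -0.4 -0.3] ydir 102.35 tcp [0.5712 0.2485 0.0911] twist 0.05 tilt [ 5.0e-04  2.6e-03 -1.0e+00] t 23.95
F [ 0.8  -0.22 -0.3 ] M [ 0.068 -0.006  0.006] w 0.0095
```

```bash
python3 -m jog '{"fingers":[0,0,0,0,0],"dp":[[1,-0.3,0],[2,-0.3,0],[3,-0.3,0],[4,-0.3,0],[4,-0.3,0]],"twist":[0,0,0,0,0]}' 40
python3 - <<'E'
from h import *
tipto([.571,.2482],.02,-77.7)
E
python3 -m jog '{"fingers":[0,0,0,0,0],"dp":[[2,0,0],[4,0,0],[6,0,0],[8,0,0],[10,0,0]],"twist":[0,0,0,0,0]}' 40
python3 - <<'E'
from h import *
tipto([.571,.2482],.02,-77.7)
E
```

```text
time_s: 24.45
tcp_pos: [0.5712, 0.2482, 0.0869]
eef_rot: [71.0, 89.9, 83.3]
contact_force: [0.1, -0.0, 0.3]
gripper_width: 0.0096
tip z 0.0342 | tip dp:
dp [14.2 -0.1 -0.2] ydir 102.35 tcp [0.5712 0.2482 0.0869] twist 0.05 tilt [ 3.0e-04  2.4e-03 -1.0e+00] t 24.45
F [ 0.05 -0.04  0.33] M [ 0.028  0.041 -0.049] w 0.0096
time_s: 24.95
tcp_pos: [0.5711, 0.2481, 0.0767]
eef_rot: [73.7, 89.9, 86.0]
contact_force: [-0.2, -0.7, -0.7]
gripper_width: 0.0097
tip z 0.0240 | tip dp:
dp [ 4.  -0.  -0.1] ydir 102.35 tcp [0.5711 0.2481 0.0767] twist 0.05 tilt [ 2.0e-04  2.3e-03 -1.0e+00] t 24.95
F [-0.15 -0.66 -0.74] M [ 0.031 -0.03   0.009] w 0.0097
```

Going in freely. The last 4 mm goes in slowly until the collar touches.

```bash
python3 -m jog '{"fingers":[0,0,0,0,0],"dp":[[1,0,0],[2,0,0],[3,0,0],[3.5,0,0],[3.5,0,0]],"twist":[0,0,0,0,0]}' 40
python3 - <<'E'
from h import *
tipto([.571,.2482],.02,-77.7)
E
python3 -m jog '{"fingers":[0,0,0,0,0],"dp":[[0.2,0,0],[0.4,0,0],[0.5,0,0],[0.5,0,0],[0.5,0,0]],"twist":[0,0,0,0,0]}' 40
python3 - <<'E'
from h import *
tipto([.571,.2482],.02,-77.7)
E
```

```text
time_s: 25.45
tcp_pos: [0.5711, 0.2481, 0.0731]
eef_rot: [73.9, 89.9, 86.2]
contact_force: [1.0, 0.2, -1.0]
gripper_width: 0.0098
tip z 0.0204 | tip dp:
dp [ 0.4 -0.  -0.1] ydir 102.35 tcp [0.5711 0.2481 0.0731] twist 0.05 tilt [ 1.0e-04  2.2e-03 -1.0e+00] t 25.45
F [ 0.95  0.24 -1.04] M [-0.025 -0.02   0.042] w 0.0098
time_s: 25.95
tcp_pos: [0.5711, 0.2481, 0.0727]
eef_rot: [73.4, 89.9, 85.7]
contact_force: [-1.2, 0.3, -1.3]
gripper_width: 0.0096
tip z 0.0200 | tip dp:
dp [-0.  -0.  -0.1] ydir 102.35 tcp [0.5711 0.2481 0.0727] twist 0.05 tilt [ 2.0e-04  2.2e-03 -1.0e+00] t 25.95
F [-1.24  0.3  -1.29] M [-0.053  0.024  0.039] w 0.0096
```

```bash
python3 -m jog '{"fingers":[0.2,0.3,0.5,0.5,0.5],"dp":[[0,0,0],[0,0,0],[0,0,0],[0,0,0],[0,0,0]],"twist":[0,0,0,0,0]}'
python3 -m jog '{"fingers":[0.6,0.7,0.8,0.9,0.9],"dp":[[0,0,0],[0,0,0],[0,0,0],[0,0,0],[0,0,0]],"twist":[0,0,0,0,0]}'
python3 -m jog '{"fingers":[0.9,0.9,0.9,0.9,0.9],"dp":[[-10,0,0],[-30,0,0],[-60,0,0],[-90,0,0],[-120,0,0]],"twist":[0,0,0,0,0]}'
python3 -m jog '{"fingers":[0.9,0.9,0.9,0.9,0.9],"dp":[[0,0,20],[0,0,50],[0,0,70],[0,0,70],[0,0,70]],"twist":[0,0,0,0,0]}'
python3 - <<'E'
from h import *
st()
c=r.capture("wrist"); np.save("pics/w6.npy",c,allow_pickle=True)
t=r.capture("top")["frame"][110:250,180:480]
cv2.imwrite("pics/w6.png",np.vstack([cv2.resize(c["frame"][60:240,160:480],(640,360))[:,:,::-1],cv2.resize(t,(640,240))[:,:,::-1]]))
E
```

```text
time_s: 26.45
tcp_pos: [0.5711, 0.2482, 0.0727]
eef_rot: [71.9, 89.9, 84.2]
contact_force: [-0.7, 0.1, -0.1]
gripper_width: 0.0422
time_s: 26.95
tcp_pos: [0.5712, 0.2482, 0.0727]
eef_rot: [71.2, 89.9, 83.6]
contact_force: [-0.0, -0.7, 0.3]
gripper_width: 0.0763
time_s: 27.45
tcp_pos: [0.5711, 0.2478, 0.1948]
eef_rot: [62.4, 89.8, 74.7]
contact_force: [1.0, 1.0, -0.4]
gripper_width: 0.0792
time_s: 27.95
tcp_pos: [0.6394, 0.2625, 0.1948]
eef_rot: [71.9, 89.9, 84.2]
contact_force: [-1.1, 0.1, -0.2]
gripper_width: 0.0791
{'time_s': 27.95, 'tcp_pos': [0.6394, 0.2625, 0.1948], 'contact_force': [-1.1249, 0.0699, -0.2103], 'moment': [-0.0052, 0.0379, -0.0196], 'gripper_width': 0.0791}
```

View pics/w6.png

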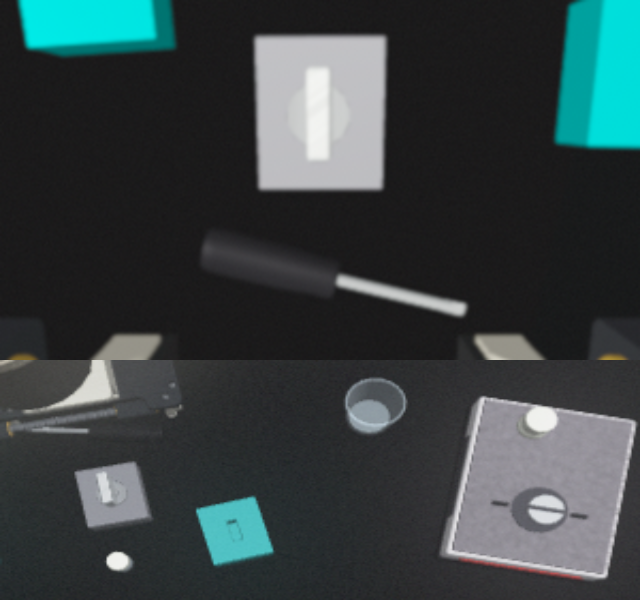

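The key stands upright and centred in the grey holder at (318,113), with the collar flat around it. The screwdriver, vial, beaker and jar are in place, the lock slot lines up with the ribs, and the gripper is clear.

```bash
python3 -c "
from plant import r
print(r.close_job())"
```

```text
the job is handed in; nothing more can be done
None
```

The lock is turned fully home, the key is back in its holder and released, and the job is handed in. It took about 28 s of the 72 s allowed; the hand-in reports no verdict.

- **Insertion:** the blade entered the slot without my seeing any contact, and was about 6 mm deep for the turn. Forces I read at the end of each move stayed below about 3 N; I did not read them within a move.
- **Turning:** it took about 0.1 N·m through the travel. It then rose to about 0.25–0.27 N·m at the stop, and I went no further.
- **Lock:** in the wrist picture the slot is parallel to the two ribs, and the last top view agrees.
- **Key and bench:** the last pictures show the key upright in the middle of the holder slot. The vial, screwdriver, beaker and jar look undisturbed, and the gripper was clear. I judged the key "fully down" from the arm's height (72.7 mm, as when I first gripped it) and the picture. I felt no clear touch-down of the collar.

**One disagreement:** the wrist camera showed the blade tip about 1.85 mm to the side of where the arm's own position put it. It was the same in two orientations, so I treated it as camera bias and corrected for it at the lock and the holder. Both fits went in freely.

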